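# Make up the urine kit and the blood-film kit

## Robot

A 7-joint arm with a two-finger parallel gripper is mounted at the origin on a cart in front of the work surface, level with it; the furniture and walls round the work are solid. World frame = base frame: x ahead of the robot, y to its left, z up, the work surface at z = 0. Lengths are in m, angles in rad, forces in N, time in s.
With the tool pointing down it reaches from about 0.4 to 0.85 m from the base axis. Payload 4.5 kg.
Tool frame: the origin (TCP) lies where the fingers leave the gripper's body, on its centre line; the fingertips stand 64 mm ahead of it and the grasp point (between the pads) lies 45 mm ahead of it; z points along the fingers, y is the direction in which the jaws open and shut (so a half turn about z gives the same grasp; the last joint's range is limited). The gripper opens to 88 mm and grips with 3 to 60 N. Pads are 18 mm wide; open, the fingers measure 123 mm over their backs; the gripper's body (75 mm by 187 mm) begins 45 mm behind the grasp point.
Start: joints at [-1.215, 0.689, -0.195, 1.565, 0.157, 0.902, -0.215], TCP at [0.198, 0.593, 0.303] pointing down, gripper open.
Joint ranges: [-3.01, 3.01], [-0.46, 2.08], [-1.47, 1.51], [0.13, 2.56], [-1, 4.14], [0.04, 2.09], [-2.66, 2.66]. Speed limits (rad/s): [2.57, 2.57, 3.14, 3.14, 3.14, 3.14, 3.14].

## Interface

Orientations are given as a unit quaternion [x, y, z, w].
In Python, from plant import monitor, snapshot, workorder, finder gives the robot as it stands.
- The arm moves only by the tool carry_out, never from a script. Its argument "motion" is one flat list of numbers, 6 for each row, row after row: the shift along the tool's x, y, z in cm, then the turn, a rotation vector about the tool's x, y, z in rad. In form: [x, y, z, rx, ry, rz, x, y, z, rx, ry, rz, ...]. A call has 1 to 8 rows; each row shifts and turns the commanded pose from where the row before left it, along the tool's axes as they then stand; what a row does not reach is not made up. A row lasts 1/8 s, in which the tool goes at most 62.5 mm and 10.7 degrees, less where a joint would pass 70% of its speed; a pose out of reach is approached as far as the arm can. A call with a gripper value outside its range is refused whole. "hand" is the finger opening in cm, from 0 to 8.81, set as the call begins (left out, the last holds). The fingers move at their own pace and stop on an object; "grip_force" is the grip in N (left out, the last holds). Time passes only in rows, so rows that do not move let the fingers close. It gives the time, the measured TCP pose, the force and the opening at its end, in the units of the state.
- monitor.get_state(): the state, without advancing time (a new reading comes with each control period).
- snapshot(name): name is "scene" or "top" or "wrist"; returns a dict with "frame" (480x640x3 uint8, red, green, blue), "range_z" (480x640 float32, m along the optical axis (not along the pixel's ray), 0 where there is no reading), "fx", "fy", "cx", "cy" (pixels), "rvec" (rotation vector, rad) and "tvec" (3), from world to camera coordinates, as OpenCV has them; the wrist camera has in their place "hand_eye" (4x4, takes a point from camera to tool coordinates, whose origin is the TCP and whose axes are the flange's). Camera axes: x right, y down, z forward; pixel columns grow to the right and rows downward; lengths in m; the calibration is good to about 2 mm. A picture is of the moment at which its call begins: read the wrist's pose just before it.
- workorder.finish_job(): hands the job in, once; it reports no verdict.
Trained networks look in a picture, given as the dict that the camera call returned (one of the last four; its "shot" number tells which), for a name from the list of things; names that differ only in an ending like _2 or _b are one class to them, and where a whole thing is asked for, a point or a joint stands for the part that bears it (a point fixed in the world has none). Each returns a list of dicts, best first, with "p" (0 to 1); they miss things now and then, are a little off and sometimes report something else, mostly with a low value. They report only what shows in the picture. A call takes as long as a camera call. They do not tell look-alikes from the thing itself.
- finder.masks_of(picture, thing): "pixels" (480x640 bool, what is visible of it) and "extent" ([left, top, right, bottom] in pixels, round what is visible of it).
The state is a dict: "clock": time; "q": joint angles; "qd": joint speeds; "joint_torque": joint torques, N m; "tool_pos": TCP position; "eef_rot": TCP orientation; "contact_force": force on the tool from outside, world axes, zero at the start; "moment": the same for the moment, N m; "opening": opening from 0.0 (shut) to 1.0 (fully open).
Only numpy, scipy, OpenCV 4.12 (cv2) and the standard library are available. Lean on these libraries where they do the work, as an engineer would, in place of code of your own. Each camera call takes 0.05 s, during which the arm holds its last target. There are 200 camera calls.

## Task

Make up two test kits from the stock standing along the bench. The yellow tray is the urine kit: it gets the specimen cup with the white lid and the black-capped canister of test strips; the red tray is the blood-film kit: it gets the box of slides (green print), the box of lancets (red print) and the little box of cover glasses (grey print). Set each thing down gently, upright, in the foam pocket cut to its shape, fully down on the pocket floor, let go of it, and leave the two orange-lidded cups standing where they are.

Things in the scene. Friction and masses are not known exactly. Their poses are not given: they have to be found in the camera images.
- film_tray: Red kit tray 110 x 286 mm, 17.5 high, fixed. Origin: centre of underside; z up, y lengthwise; white card on the -x side. Grey foam, top 16 mm up, with 3 red-floored pockets at x = 0: slides at y = +88 mm (70 in x, 93 in y), lancets at y = -11 (57 x 81), cover glasses at y = -97.5 (65 x 65): 5 mm room all round, edges slightly bevelled, floors 4 mm above the bench. Bails stand out 15 mm at the ends.
- urine_tray: Yellow kit tray 110 x 186 mm, 17.5 high, fixed. Origin: centre of underside; z up, y lengthwise; white card on the -x side. Grey foam, top 16 mm up, with 2 round yellow-floored pockets at x = 0: cup at y = +44 mm (64 across), strip canister at y = -46 (54 across). Edges slightly bevelled, floors 4 mm above the bench. Bails stand out 15 mm at the ends.
- slides_c (a point): Centre of the box of microscope slides: a closed carton, white with green print, 60 mm in its own x, 83 mm in its own y, 34 mm high; this point is 17 mm above its underside. About 0.2 kg. It stands upright on the bench; grasp it across the 60 mm.
- lancets_c (a point): Centre of the box of lancets: a closed carton, white with a red band, 47 mm in its own x, 71 mm in its own y, 60 mm high; this point is 30 mm above its underside. About 0.08 kg. Grasp it across the 47 mm.
- coverglasses_c (a point): Centre of the box of cover glasses: a low square carton, white with dark grey print, 55 x 55 mm, 22 mm high; this point is 11 mm above its underside. About 0.07 kg. In its pocket it stands 10 mm proud of the foam.
- strips_c (a point): Centre of the canister of test strips: an upright round canister with a black screw cap and coloured squares on its side, 44 mm across, 122 mm high; the cap is the top 24 mm; this point is on its axis, 61 mm above its underside. About 0.055 kg.
- white_cup_c (a point): Centre of the specimen cup with the WHITE screw lid: upright, 68 mm high; the lid is 61 mm across and takes the top 14 mm, the body tapers below it from 52 mm across; this point is on its axis, 34 mm above its underside. About 0.05 kg.
- orange_cup_1_c (a point): Centre of a specimen cup with an ORANGE lid, same size as the white-lidded one (34 mm above its underside). Not wanted: stays where it stands.
- orange_cup_2_c (a point): Centre of the other specimen cup with an ORANGE lid, same size (34 mm above its underside). Not wanted: stays where it stands.
Mind the look-alikes: they are no part of the job. Of the things like the part that bears strips_c, leave any that is purple; of the rest the smaller one is meant.

How it is judged:
At the end, for the whole second after the job is handed in: All five in their own pockets: within 12 mm of its centre in x and y, at most 4 mm off its floor, within 0.12 rad of upright, slides and lancets lengthwise within 0.3 rad, at rest and let go. Nothing dropped over 3 cm; orange-lidded cups upright and within 3 cm of where they stood (x of slides_c in the frame of film_tray between -0.012 and 0.012 m and y of slides_c in the frame of film_tray between 0.076 and 0.1 m and z of slides_c in the frame of film_tray below 0.025 m and angle between each of slides_c, lancets_c, coverglasses_c, white_cup_c, strips_c, orange_cup_1_c, orange_cup_2_c's own z axis and vertical below 0.12 rad and linear speed of each of slides, lancets, coverglasses, white_cup, strips below 0.02 m/s and contact force between each of slides, lancets, coverglasses, white_cup, strips and the fingers below 0.05 N and angle between the y axis of each of slides_c, lancets_c and the y axis of film_tray, either way round below 0.3 rad and x of lancets_c in the frame of film_tray between -0.012 and 0.012 m and y of lancets_c in the frame of film_tray between -0.023 and 0.001 m and z of lancets_c in the frame of film_tray below 0.038 m and x of coverglasses_c in the frame of film_tray between -0.012 and 0.012 m and y of coverglasses_c in the frame of film_tray between -0.1095 and -0.0855 m and z of coverglasses_c in the frame of film_tray below 0.019 m and x of white_cup_c in the frame of urine_tray between -0.012 and 0.012 m and y of white_cup_c in the frame of urine_tray between 0.032 and 0.056 m and z of white_cup_c in the frame of urine_tray below 0.042 m and x of strips_c in the frame of urine_tray between -0.012 and 0.012 m and y of strips_c in the frame of urine_tray between -0.058 and -0.034 m and z of strips_c in the frame of urine_tray below 0.069 m); the robot touches nothing.
It fails at once if a kit thing let fall from more than about 3 cm ((height (world z) of slides_c above 0.046 m and linear speed of slides above 0.3 m/s and contact force between slides and the fingers below 0.02 N) or (height (world z) of lancets_c above 0.059 m and linear speed of lancets above 0.3 m/s and contact force between lancets and the fingers below 0.02 N) or (height (world z) of coverglasses_c above 0.04 m and linear speed of coverglasses above 0.3 m/s and contact force between coverglasses and the fingers below 0.02 N) or (height (world z) of white_cup_c above 0.063 m and linear speed of white_cup above 0.3 m/s and contact force between white_cup and the fingers below 0.02 N) or (height (world z) of strips_c above 0.09 m and linear speed of strips above 0.3 m/s and contact force between strips and the fingers below 0.02 N)).
It fails at once if an orange-lidded cup moved more than 3 cm or knocked over (distance of any of orange_cup_1_c, orange_cup_2_c from where it was at the start of the episode above 0.03 m or angle between any of orange_cup_1_c, orange_cup_2_c's own z axis and vertical above 0.5 rad).
It also fails if it takes over 125 s, if anything falls off the work surface, if the arm or the gripper's body presses on something with over 40 N, if the wrist force passes 120 N, or if a joint passes its speed limit or range.

## Working session

There is one attempt and no reset: what is moved stays moved. The work goes in short steps, Python scripts to look and compute and a tool call to move; the robot and the scene stay as the last step left them, time stands still between calls to the robot, and variables do not carry over. Pictures are saved under pics/ and viewed, about 12 in all and at most 16, crops included, and the job is handed in when it is done.

Besides the shell and the picture viewer there is one more tool, called after ">>>" by a JSON object that holds its "name" and its "arguments", one argument or row to a line. carry_out: Moves the arm, as the interface text tells. Its arguments: {"type":"object","properties":{"motion":{"type":"array"},"hand":{"type":"number"},"grip_force":{"type":"number"}},"required":["motion"]}

```bash
mkdir -p pics; ls; python3 - <<'E'
from plant import monitor, snapshot
import cv2, numpy as np
print(monitor.get_state())
for n in ("scene","top","wrist"):
    s=snapshot(n); cv2.imwrite(f"pics/{n}0.png",s["frame"][:,:,::-1]); np.savez(f"{n}0.npz",**s)
    print(n,{k:v for k,v in s.items() if k not in("frame","range_z")}, (s["range_z"]>0).mean())
E
```

```text
pics
{'clock': 0.0, 'q': array([-1.21517274,  0.690013  , -0.19450982,  1.56634148,  0.15732737,
        0.90248425, -0.21512855]), 'qd': array([-3.82399940e-04, -7.47921884e-04, -1.95395895e-03,  5.50189341e-04,
        7.07189111e-04, -1.27248037e-03, -7.22357709e-05]), 'joint_torque': array([-6.22952375e-04, -5.27555609e+01, -1.26686241e+00, -1.53425574e+01,
       -5.25365816e-02,  6.44842381e-03,  1.84223713e-04]), 'tool_pos': array([0.19756933, 0.5924115 , 0.30189239]), 'eef_rot': array([ 1.60184015e-01,  9.87086736e-01, -9.23005233e-04, -7.22019807e-05]), 'contact_force': array([0.32673245, 0.3152283 , 0.6186781 ]), 'moment': array([-0.01455592,  0.05128056, -0.03411691]), 'opening': 1.0015959199734812}
scene {'fx': 518.9961087190303, 'fy': 518.9961087190303, 'cx': 325.5449856212973, 'cy': 235.90127297074537, 'rvec': array([ 1.89219901, -1.19629449,  0.60549174]), 'tvec': array([-0.29001683,  0.3416708 ,  1.12594612]), 'shot': 1} 0.9960384114583334
top {'fx': 561.727969731146, 'fy': 561.727969731146, 'cx': 313.27987723478697, 'cy': 242.86630358112092, 'rvec': array([ 2.10804919, -2.10593025,  0.22958414]), 'tvec': array([-0.05221177,  0.56521716,  1.68472101]), 'shot': 2} 0.9959733072916667
wrist {'fx': 336.8815434524398, 'fy': 336.8815434524398, 'cx': 314.1994489826822, 'cy': 238.81432564195154, 'hand_eye': array([[ 1.90115192e-04, -9.48092537e-01, -3.17994504e-01,
         8.22054002e-02],
       [ 9.99999781e-01, -2.11008817e-05,  6.60768459e-04,
         5.10424675e-05],
       [-6.33179609e-04, -3.17994560e-01,  9.48092326e-01,
        -8.20231812e-02],
       [ 0.00000000e+00,  0.00000000e+00,  0.00000000e+00,
         1.00000000e+00]]), 'shot': 3} 0.9960970052083333
```

View pics/scene0.png

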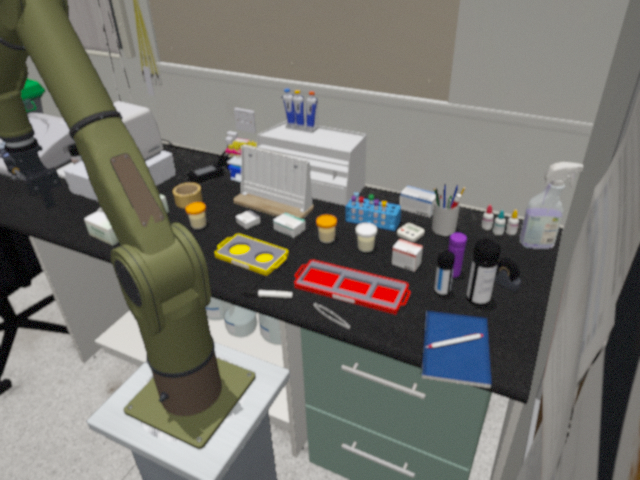

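View pics/top0.png

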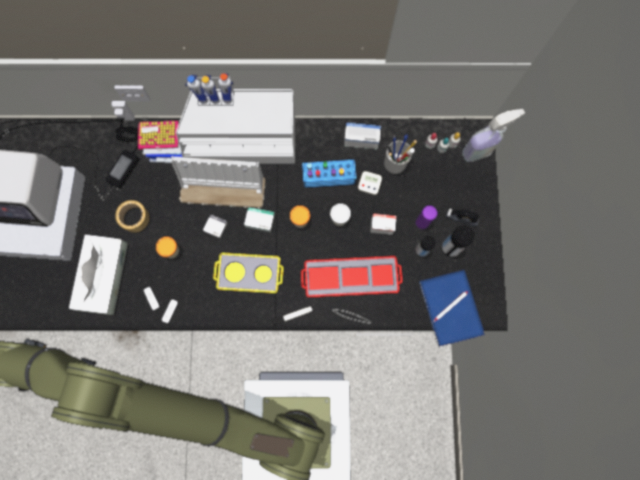

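The scene shows the strip-canister candidates at top px (428,215), which is purple, (460,240), which is black and large, and (427,245), which is black and smaller and so the one meant. The white cup is at (340,214) and the orange cups at (300,216) and (167,247). Slides are at (259,219), cover glasses at (215,226) and lancets at (383,223). The yellow tray is at (249,272) and the red tray at (352,277).

```bash
cat > h.py <<'E'
import numpy as np, cv2
from scipy.spatial.transform import Rotation as R
from plant import monitor, snapshot, finder
def T_wc(s, st=None):
    if "hand_eye" in s:
        A=np.eye(4);A[:3,:3]=R.from_quat(st["eef_rot"]).as_matrix();A[:3,3]=st["tool_pos"]
        return A@s["hand_eye"]
    A=np.eye(4);A[:3,:3]=cv2.Rodrigues(s["rvec"])[0];A[:3,3]=s["tvec"]
    return np.linalg.inv(A)
def cloud(s, st=None):
    v,u=np.mgrid[:480,:640]; z=s["range_z"]
    P=np.stack([(u-s["cx"])/s["fx"]*z,(v-s["cy"])/s["fy"]*z,z],-1)
    T=T_wc(s,st); return P@T[:3,:3].T+T[:3,3]
def ray_at(s,u,v,z,st=None):
    T=T_wc(s,st); d=T[:3,:3]@np.array([(u-s["cx"])/s["fx"],(v-s["cy"])/s["fy"],1.])
    return T[:3,3]+d*(z-T[2,3])/d[2]
def rect(P,h,tol=.006):
    """top-face points around height h -> minAreaRect centre, sizes, angle of long side"""
    Q=P[np.abs(P[:,2]-h)<tol]
    c,wh,a=cv2.minAreaRect((Q[:,:2]*1000).astype(np.float32))
    if wh[0]<wh[1]: a+=90; wh=wh[::-1]
    return np.round(c,1),np.round(wh,1),round(((a+90)%180)-90,1),len(Q)
E
python3 - <<'E'
from h import *
for n in("top","scene"):
    s=snapshot(n); P=cloud(s)
    for t in ("film_tray","urine_tray","slides_c","lancets_c","coverglasses_c","strips_c","white_cup_c","orange_cup_1_c"):
        for d in finder.masks_of(s,t):
            if d["p"]<.2: continue
            m=d["pixels"]&(s["range_z"]>0); Q=P[m]; h=np.percentile(Q[:,2],95)
            print(n,t,round(d["p"],2),[int(x) for x in d["extent"]],"h95 %.3f"%h,*rect(Q,np.percentile(Q[:,2],85) if n=="top" else h))
E
```

```text
top film_tray 0.68 [303, 252, 404, 296] h95 0.022 [ 469.7 -171.8] [313.1 115. ] -87.1 1392
top slides_c 0.72 [245, 207, 275, 231] h95 0.041 [652.  121.9] [82.4 59.2] 79.1 290
top lancets_c 0.64 [331, 201, 350, 224] h95 0.074 [ 659.1 -136.8] [55.7 53.5] -0.6 171
top lancets_c 0.57 [370, 216, 393, 234] h95 0.066 [ 633.6 -272.7] [69.7 47.5] 83.6 231
top coverglasses_c 0.52 [206, 215, 225, 236] h95 0.029 [631.5 262.7] [55.4 53.7] 66.2 193
top strips_c 0.57 [443, 225, 475, 252] h95 0.178 [ 566.  -490.3] [60.1 58.5] 26.0 282
top strips_c 0.53 [418, 202, 438, 229] h95 0.127 [ 647.6 -403.5] [40.9 39.2] 73.6 121
top strips_c 0.5 [416, 235, 434, 256] h95 0.127 [ 555.5 -397.8] [42.4 39.9] -46.7 132
top white_cup_c 0.8 [331, 202, 351, 225] h95 0.074 [ 658.7 -135.2] [56.4 55. ] 89.0 179
top white_cup_c 0.3 [371, 215, 396, 234] h95 0.066 [ 633.6 -272.9] [70.  47.5] 83.6 236
top orange_cup_1_c 0.6 [154, 236, 180, 259] h95 0.074 [553.1 403.1] [59.2 57.9] 88.1 221
scene film_tray 0.73 [292, 261, 406, 312] h95 0.018 [ 468.  -169.1] [294.1 120.5] -86.8 1536
scene urine_tray 0.67 [214, 236, 289, 274] h9
[... 420 characters left out ...]
es_c 0.21 [356, 222, 377, 246] h95 0.069 [ 657.2 -135.4] [59.9 57.5] -22.4 188
scene strips_c 0.78 [435, 254, 454, 295] h95 0.122 [ 554.9 -395.5] [43.8 39.9] 15.5 154
scene strips_c 0.78 [467, 237, 499, 307] h95 0.173 [ 563.4 -488.5] [59.4 56.6] 25.9 303
scene strips_c 0.61 [316, 217, 335, 244] h95 0.069 [653.4  -6.9] [59.5 59.2] -3.3 179
scene strips_c 0.56 [448, 231, 469, 279] h95 0.123 [ 619.7 -398.4] [100.6  42.8] -7.7 127
scene white_cup_c 0.59 [353, 219, 377, 251] h95 0.069 [ 659.2 -135.2] [62.5 57.9] 33.6 192
scene white_cup_c 0.24 [275, 210, 306, 237] h95 0.036 [652.  123.2] [83. 63.] 80.2 262
scene orange_cup_1_c 0.76 [189, 202, 204, 224] h95 0.070 [552.  405.4] [60.5 59.8] 12.4 152
```

```bash
python3 - <<'E'
import cv2,numpy as np
a=cv2.imread("pics/top0.png")[150:340,130:500]
cv2.imwrite("pics/crop1.png",cv2.resize(a,None,fx=2.1,fy=2.1,interpolation=cv2.INTER_CUBIC))
E
```

```text
(no output)
```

View pics/crop1.png

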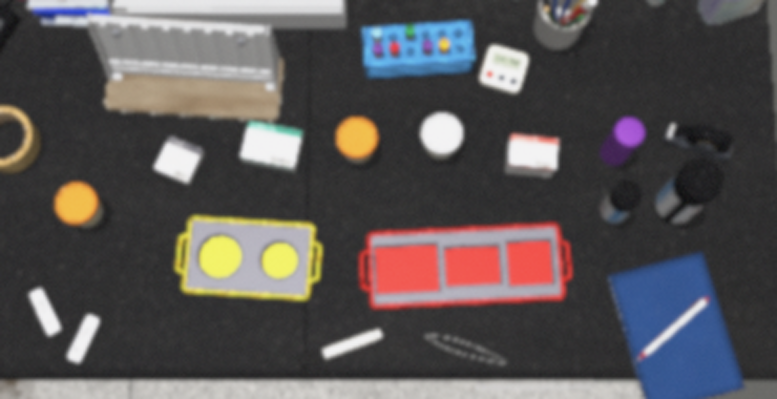

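The crop confirms the choice: the small black-capped canister is at crop (622,195), between the purple one at (627,140) and the large black one at (690,190). Next I check obstacle clearance around the grasp footprints. Jaws will lie roughly along world x.

```bash
python3 - <<'E'
from h import *
C=np.concatenate([cloud({**np.load(f"{n}0.npz")}).reshape(-1,3)-[0,0,b] for n,b in(("top",.005),("scene",.001))])
for name,x,y,a in(("slides",.652,.123,-10),("lanc",.633,-.272,-5),("cover",.630,.263,-24),("cover2",.630,.263,66),("cup",.659,-.136,0),("strip",.555,-.397,0)):
    D=C[:,:2]-[x,y]; c,s_=np.cos(np.radians(a)),np.sin(np.radians(a))
    u=D@[c,s_]; w=D@[-s_,c]
    print(name)
    for ww,lab in ((.04,"body"),(.012,"finger")):
        o=[]
        for k in range(-10,11):
            m=(abs(w)<ww)&(abs(u-k*.01)<.005)
            o.append(int(1000*np.percentile(C[m,2],98)) if m.sum()>2 else -1)
        print(lab,o)
E
```

```text
slides
body [3, 4, 4, 1, 3, 2, 3, 34, 35, 36, 36, 39, 36, 36, 13, 11, 12, 12, 14, 48, 83]
finger [2, 2, 3, 2, 2, 2, 1, 35, 35, 38, 39, 37, 35, 37, 1, 7, 13, 12, 14, 49, 74]
lanc
body [19, 1, 2, 1, 2, 3, 2, 41, 60, 61, 62, 62, 61, 56, 2, 3, 5, 7, 3, 2, 4]
finger [17, 0, 2, 0, 3, 1, 1, 23, 60, 62, 62, 62, 61, -1, 2, 5, 4, 5, 0, 3, 1]
cover
body [3, 4, 1, 3, 2, 4, 4, 24, 24, 25, 25, 24, 23, 23, 5, 3, 2, 13, 12, 13, 15]
finger [4, 4, 1, 2, 2, 4, 3, 24, 25, 23, 24, 23, 23, 20, 6, 3, 1, 12, 12, 13, 18]
cover2
body [3, 5, 3, 2, 2, 3, 3, 24, 25, 24, 24, 23, 23, 23, 3, 1, 3, 2, 3, 3, 2]
finger [3, 1, 4, 1, 2, 2, 3, 25, 28, 22, 24, 25, 24, 22, 3, 1, 3, 0, 2, 2, 1]
cup
body [5, 3, 2, 2, 2, 3, 3, 67, 67, 69, 68, 68, 68, 68, 1, 2, 4, 3, 2, 2, 3]
finger [2, 0, 2, 3, 2, 2, 3, 69, 67, 70, 69, 68, 69, 72, 1, 0, 1, 2, 0, 2, 2]
strip
body [13, 10, 2, 2, 2, 4, 2, 1, 120, 122, 122, 123, 120, 2, 2, 6, 2, 119, 122, 123, 124]
finger [15, 4, 2, 1, 1, 1, 2, 1, 120, 123, 123, 124, 122, 91, 0, 4, 3, 120, 122, 123, 126]
```

```bash
cat >> h.py <<'E'
def psi_of(st):
    y=R.from_quat(st["eef_rot"]).as_matrix()[:,1]; return np.degrees(np.arctan2(-y[0],y[1]))
def plan(*wps):
    """waypoints (x,y,z,psi_deg,n rows) from the present pose -> rows in tool axes"""
    st=monitor.get_state(); p=st["tool_pos"].copy(); ps=psi_of(st)
    print("at",np.round(p,4),"psi %.1f"%ps,"t %.1f"%st["clock"],"F",np.round(st["contact_force"],1),"open %.3f"%st["opening"])
    out=[]
    for x,y,z,a,n in wps:
        for k in range(n,0,-1):
            c,s=np.cos(np.radians(ps)),np.sin(np.radians(ps)); M=np.array([[-c,-s,0],[-s,c,0],[0,0,-1]]).T
            d=np.round(M.T@(np.array([x,y,z])-p)/k*100,2); r=round(-np.radians(a-ps)/k,3)
            assert np.linalg.norm(d)<6.2 and abs(r)<.187,(d,r)
            p=p+M@d/100; ps-=np.degrees(r); out.append([*d.tolist(),0,0,r])
    for i in range(0,len(out),8): print([v for r_ in out[i:i+8] for v in r_])
E
python3 -c "
from h import *
plan((.62,.14,.26,-98,14))"
```

```text
at [0.1976 0.593  0.3028] psi -18.4 t 1.1 F [-0.8 -0.8  0.1] open 0.997
[-3.89, -2.12, 0.31, 0, 0, np.float64(0.099), -4.07, -1.72, 0.31, 0, 0, np.float64(0.099), -4.23, -1.31, 0.3, 0, 0, np.float64(0.099), -4.33, -0.89, 0.31, 0, 0, np.float64(0.099), -4.4, -0.45, 0.3, 0, 0, np.float64(0.099), -4.42, -0.02, 0.31, 0, 0, np.float64(0.099), -4.4, 0.42, 0.3, 0, 0, np.float64(0.099), -4.34, 0.86, 0.31, 0, 0, np.float64(0.099)]
[-4.24, 1.28, 0.3, 0, 0, np.float64(0.099), -4.09, 1.69, 0.31, 0, 0, np.float64(0.1), -3.9, 2.09, 0.3, 0, 0, np.float64(0.099), -3.67, 2.47, 0.31, 0, 0, np.float64(0.1), -3.4, 2.82, 0.3, 0, 0, np.float64(0.099), -3.11, 3.15, 0.31, 0, 0, np.float64(0.1)]
```

>>> {"name": "carry_out", "arguments": {
  "motion": [-3.9,-2.1,0.3,0,0,0.1,-4.1,-1.7,0.3,0,0,0.1,-4.2,-1.3,0.3,0,0,0.1,-4.3,-0.9,0.3,0,0,0.1,-4.4,-0.4,0.3,0,0,0.1,-4.4,0,0.3,0,0,0.1,-4.4,0.4,0.3,0,0,0.1,-4.3,0.9,0.3,0,0,0.1],
  "hand": 8.8
}}

```text
clock: 2.05
tool_pos: [0.4393, 0.3339, 0.2788]
eef_rot: [0.533, 0.846, 0.0, 0.0]
contact_force: [-0.2, 0.6, -0.1]
opening: 1.004
```

>>> {"name": "carry_out", "arguments": {
  "motion": [-4.2,1.3,0.3,0,0,0.1,-4.1,1.7,0.3,0,0,0.1,-3.9,2.1,0.3,0,0,0.1,-3.7,2.5,0.3,0,0,0.1,-3.4,2.8,0.3,0,0,0.1,-3.1,3.1,0.3,0,0,0.1,0,0,0,0,0,0]
}}

```text
clock: 2.92
tool_pos: [0.6196, 0.1348, 0.2605]
eef_rot: [0.761, 0.649, -0.0, 0.002]
contact_force: [0.3, 0.2, -0.4]
opening: 1.002
```

```bash
cat >> h.py <<'E'
def look(name,things,minp=.25):
    st=monitor.get_state(); s=snapshot("wrist"); P=cloud(s,st)
    cv2.imwrite(f"pics/{name}.png",s["frame"][:,:,::-1]); np.savez(f"{name}.npz",P=P,**s)
    print(np.round(st["tool_pos"],4),"psi %.1f"%psi_of(st),np.round(st["q"],2))
    for t in things:
        for d in finder.masks_of(s,t):
            if d["p"]<minp: continue
            m=d["pixels"]&(s["range_z"]>0); Q=P[m]; h=np.percentile(Q[:,2],85)
            print(t,round(d["p"],2),[int(x) for x in d["extent"]],"h85 %.3f"%h,*rect(Q,h,.004))
    return s,P,st
E
sed -i 's/r=round(/r=float(round(/; s/,3)$/,3))/' h.py; grep -n "r=float" h.py
python3 -c "
from h import *
look('w1',['slides_c','urine_tray','coverglasses_c'])"
```

```text
33:            d=np.round(M.T@(np.array([x,y,z])-p)/k*100,2); r=float(round(-np.radians(a-ps)/k,3))
[0.6196 0.1348 0.2605] psi -99.0 [-0.36  0.75  0.13  1.59 -0.12  0.81 -0.34]
slides_c 0.82 [316, 175, 386, 264] h85 0.035 [653.6 123.7] [82.6 58.3] 78.4 5051
urine_tray 0.89 [88, 98, 247, 307] h85 0.017 [481.6 156.7] [212.5 115. ] 86.5 16190
coverglasses_c 0.66 [266, 20, 344, 109] h85 0.023 [633.1 266.1] [55.5 55.3] 67.3 4598
```

View pics/w1.png

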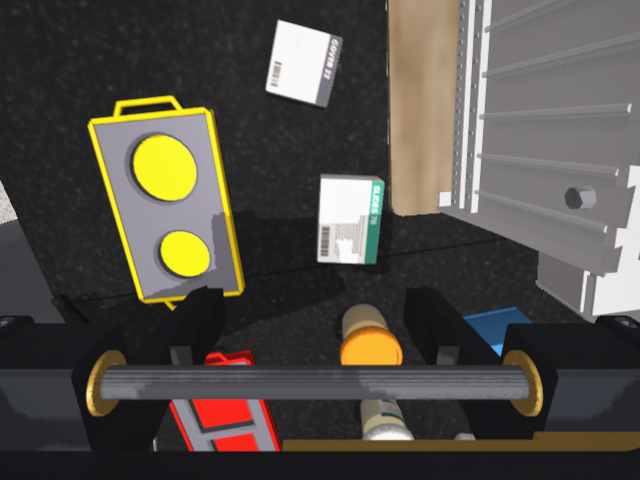

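The wrist view shows the slides at (350,220), cover glasses at (305,63), the yellow tray with its cup pocket at (165,167) and canister pocket at (184,254), and the orange cup at (371,340). Heights of 35 mm and 23 mm match the text. I'll measure the yellow pockets from this picture and plan the slides grasp.

```bash
cat >> h.py <<'E'
def pockets(s,P,col,lo=200,zmax=.010):
    f=s["frame"].astype(int); r,g,b=f[...,0],f[...,1],f[...,2]
    m=((r>150)&(b<90)&((g>130) if col=="y" else (g<90))&(P[...,2]<zmax)&(P[...,2]>-.01)).astype(np.uint8)
    m=cv2.morphologyEx(m,cv2.MORPH_OPEN,np.ones((3,3)))
    n,L,S,_=cv2.connectedComponentsWithStats(m)
    for i in range(1,n):
        if S[i,4]<lo: continue
        Q=P[L==i]; c,wh,a=cv2.minAreaRect((Q[:,:2]*1000).astype(np.float32))
        print("pocket px",S[i,:4],"z %.4f"%np.median(Q[:,2]),"mean",np.round(Q[:,:2].mean(0)*1000,1),"rect",np.round(c,1),np.round(wh,1),round(a,1))
E
python3 -c "
from h import *
d={**np.load('w1.npz')}
pockets(d,d['P'],'y'); pockets(d,d['P'],'r')
plan((.647,.124,.13,-101.6,4),(.647,.124,.083,-101.6,3))"
```

```text
pocket px [133 135  63  66] z 0.0038 mean [481.5 200.3] rect [481.6 199.2] [60.1 61.3] 31.4
pocket px [161 232  48  44] z 0.0037 mean [475.8 108.9] rect [476.2 108.5] [50.6 50. ] 73.7
pocket px [193 399  59  29] z 0.0036 mean [ 462.5 -108. ] rect [ 464.6 -106.1] [66.8 47.8] 1.2
pocket px [215 434  43  17] z 0.0036 mean [ 469. -164.] rect [ 468.3 -161.9] [31.2 55.6] 80.7
at [0.6166 0.1412 0.2606] psi -98.5 t 3.1 F [-0.7  0.4 -1. ] open 1.000
[-0.31, 0.82, 3.27, 0, 0, 0.014, -0.3, 0.82, 3.26, 0, 0, 0.013, -0.29, 0.82, 3.27, 0, 0, 0.014, -0.28, 0.83, 3.26, 0, 0, 0.013, -0.0, -0.0, 1.57, 0, 0, 0.0, -0.0, -0.0, 1.57, 0, 0, 0.0, -0.0, -0.0, 1.56, 0, 0, 0.0]
```

>>> {"name": "carry_out", "arguments": {
  "motion": [-0.3,0.8,3.3,0,0,0.014,-0.3,0.8,3.3,0,0,0.014,-0.3,0.8,3.2,0,0,0.013,-0.3,0.9,3.2,0,0,0.013,0,0,1.6,0,0,0,0,0,1.6,0,0,0,0,0,1.4,0,0,0,0,0,0,0,0,0]
}}

```text
clock: 4.12
tool_pos: [0.6472, 0.1222, 0.084]
eef_rot: [0.776, 0.631, -0.001, -0.001]
contact_force: [0.2, -0.4, 0.1]
opening: 0.997
```

>>> {"name": "carry_out", "arguments": {
  "motion": [0,0,0,0,0,0,0,0,0,0,0,0,0,0,0,0,0,0,0,0,0,0,0,0,0,0,0,0,0,0],
  "hand": 5,
  "grip_force": 20
}}

```text
clock: 4.75
tool_pos: [0.6489, 0.1218, 0.0854]
eef_rot: [0.776, 0.631, 0.001, 0.001]
contact_force: [1.0, -0.7, 4.4]
opening: 0.677
```

```bash
python3 -c "
from h import *
plan((.645,.124,.133,-101,2),(.47,-.03,.24,-87,7))"
```

```text
at [0.6489 0.1218 0.0854] psi -101.8 t 4.8 F [ 1.  -0.7  4.4] open 0.677
[0.07, -0.21, -2.38, 0, 0, -0.007, 0.07, -0.21, -2.38, 0, 0, -0.006, -2.64, -2.03, -1.53, 0, 0, -0.035, -2.56, -2.13, -1.53, 0, 0, -0.035, -2.49, -2.21, -1.53, 0, 0, -0.035, -2.41, -2.3, -1.53, 0, 0, -0.035, -2.33, -2.38, -1.53, 0, 0, -0.035, -2.24, -2.46, -1.52, 0, 0, -0.035]
[-2.16, -2.55, -1.53, 0, 0, -0.035]
```

>>> {"name": "carry_out", "arguments": {
  "motion": [0,-0.2,-2.4,0,0,0,0,-0.2,-2.4,0,0,0,-4,-2,-2,0,0,-0.035,-4,-2,-2,0,0,-0.035,-4,-2,-2,0,0,-0.035,-4,-2,-2,0,0,-0.035,-4,-2,-2,0,0,-0.035,-4,-2,-2,0,0,-0.035]
}}

```text
clock: 5.75
tool_pos: [0.4956, -0.1022, 0.2538]
eef_rot: [0.705, 0.709, -0.0, -0.0]
contact_force: [0.8, -1.4, -1.9]
opening: 0.681
```

>>> {"name": "carry_out", "arguments": {
  "motion": [-4,-2.2,-2,0,0,-0.035,-4,-2,0,0,0,-0.01,0,0,0,0,0,0,0,0,0,0,0,0]
}}

```text
clock: 6.25
tool_pos: [0.4568, -0.1815, 0.273]
eef_rot: [0.689, 0.725, 0.0, -0.0]
contact_force: [-0.6, -0.6, -2.0]
opening: 0.676
```

```bash
python3 -c "
from h import *
s,P,st=look('w2',['film_tray','slides_c','lancets_c','white_cup_c'])
pockets(s,P,'r'); pockets(s,P,'y')
import numpy as np
m=P[(abs(P[...,2]-.016)<.004)]
"
```

```text
[ 0.4568 -0.1815  0.273 ] psi -87.1 [ 0.31  0.56 -0.04  2.    0.03  0.58  0.3 ]
film_tray 0.7 [266, 22, 393, 219] h85 0.017 [ 466.5 -101.7] [177.8 114.5] -87.1 10746
film_tray 0.33 [509, 0, 639, 63] h85 0.068 [655.2 -19.1] [61.5 36.5] 3.0 3882
slides_c 0.64 [245, 207, 385, 365] h85 0.222 [ 457.6 -172.3] [70.2 59. ] -87.2 18204
lancets_c 0.68 [435, 259, 519, 335] h85 0.060 [ 635.8 -258.1] [45.9 45.8] -5.5 1783
white_cup_c 0.57 [489, 145, 592, 215] h85 0.068 [ 661.3 -134. ] [60.4 58.9] 5.4 4012
white_cup_c 0.52 [435, 261, 516, 335] h85 0.060 [ 635.9 -258.1] [45.9 45.8] 84.2 1796
pocket px [290  56  76 103] z 0.0039 mean [465.1 -80.5] rect [465.5 -82.3] [70.1 93. ] 3.0
pocket px [299 171  56  37] z 0.0038 mean [ 469.5 -160.6] rect [ 469.4 -160.9] [56.9 38.4] 2.9
```

View pics/w2.png

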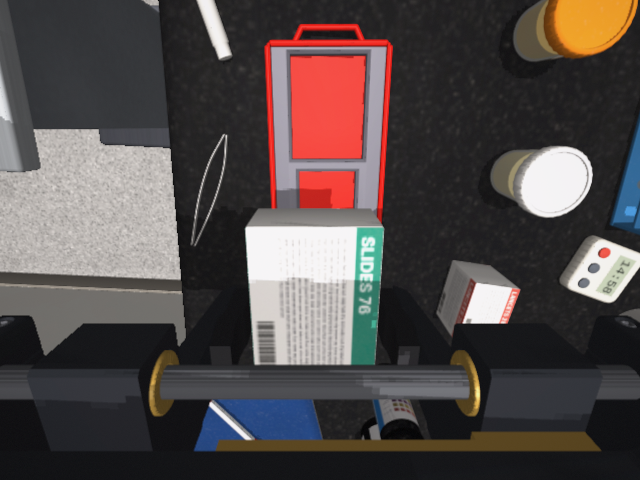

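The wrist view shows the slides pocket at (328,107), measured as 70.1×93.0 mm at (465.5,-82.3) with yaw 3°. The held slides box is at (315,290), and its far end puts the box 2.8 mm ahead of the tool in +y. White cup is at (545,180), lancets at (478,297).

```bash
python3 -c "
from h import *
plan((.4648,-.0851,.16,-87,4),(.4648,-.0851,.112,-87,2),(.4648,-.0851,.100,-87,1))"
```

```text
at [ 0.4572 -0.1809  0.2726] psi -87.0 t 6.5 F [ 0.3  0.6 -2.1] open 0.677
[2.38, 0.31, 2.81, 0, 0, -0.0, 2.38, 0.32, 2.82, 0, 0, -0.0, 2.38, 0.31, 2.81, 0, 0, -0.0, 2.38, 0.32, 2.82, 0, 0, -0.0, 0.0, -0.0, 2.4, 0, 0, -0.0, 0.0, -0.0, 2.4, 0, 0, -0.0, 0.0, -0.0, 1.2, 0, 0, -0.0]
```

>>> {"name": "carry_out", "arguments": {
  "motion": [2.4,0.3,2.8,0,0,0,2.4,0.3,2.8,0,0,0,2.4,0.3,2.8,0,0,0,2.3,0.3,2.8,0,0,0,0,0,2.4,0,0,0,0,0,2.4,0,0,0,0,0,1.2,0,0,0,0,0,0,0,0,0]
}}

```text
clock: 7.5
tool_pos: [0.464, -0.0863, 0.1002]
eef_rot: [0.689, 0.725, -0.0, -0.0]
contact_force: [-0.4, -0.7, -1.6]
opening: 0.678
```

```bash
python3 -c "
from h import *
plan((.4648,-.0851,.089,-87,4))"
```

```text
at [ 0.464  -0.0863  0.1002] psi -87.1 t 7.5 F [-0.4 -0.7 -1.6] open 0.678
[0.03, 0.02, 0.28, 0, 0, -0.0, 0.03, 0.02, 0.28, 0, 0, -0.001, 0.03, 0.02, 0.28, 0, 0, -0.0, 0.02, 0.03, 0.28, 0, 0, -0.001]
```

>>> {"name": "carry_out", "arguments": {
  "motion": [0.05,0.05,0.3,0,0,0,0.05,0.05,0.3,0,0,0,0,0,0.3,0,0,0,0,0,0.2,0,0,0,0,0,0,0,0,0,0,0,0,0,0,0]
}}

```text
clock: 8.25
tool_pos: [0.465, -0.0855, 0.0897]
eef_rot: [0.689, 0.725, 0.0, -0.0]
contact_force: [-0.4, -0.0, -0.4]
opening: 0.677
```

>>> {"name": "carry_out", "arguments": {
  "motion": [0,0,0.1,0,0,0,0,0,0,0,0,0]
}}

```text
clock: 8.5
tool_pos: [0.465, -0.0855, 0.0893]
eef_rot: [0.689, 0.725, 0.0, 0.0]
contact_force: [-0.9, 1.2, 5.4]
opening: 0.676
```

>>> {"name": "carry_out", "arguments": {
  "motion": [0,0,0,0,0,0,0,0,0,0,0,0,0,0,0,0,0,0],
  "hand": 7.4
}}

```text
clock: 8.88
tool_pos: [0.465, -0.0855, 0.0886]
eef_rot: [0.689, 0.725, 0.0, 0.0]
contact_force: [-0.3, -0.5, -0.1]
opening: 0.838
```

```bash
python3 -c "
from h import *
plan((.465,-.0855,.14,-87,2),(.60,-.255,.26,-93,6))"
```

```text
at [ 0.465  -0.0855  0.0886] psi -87.1 t 8.9 F [-0.3 -0.5 -0.1] open 0.838
[0.0, -0.0, -2.57, 0, 0, -0.001, 0.0, -0.0, -2.57, 0, 0, -0.001, -2.94, 2.1, -2.0, 0, 0, 0.017, -2.9, 2.15, -2.0, 0, 0, 0.017, -2.86, 2.2, -2.0, 0, 0, 0.018, -2.83, 2.25, -2.0, 0, 0, 0.017, -2.79, 2.3, -2.0, 0, 0, 0.018, -2.74, 2.34, -2.0, 0, 0, 0.017]
```

>>> {"name": "carry_out", "arguments": {
  "motion": [0,0,-2.6,0,0,0,0,0,-2.6,0,0,0,-4,2.2,-2,0,0,0.017,-4,2.2,-2,0,0,0.017,-4,2.2,-2,0,0,0.017,-4,2.2,-2,0,0,0.018,-4,2.2,-2,0,0,0.018,-4,2.2,-2,0,0,0.017],
  "hand": 8.8
}}

```text
clock: 9.88
tool_pos: [0.5988, -0.3256, 0.2612]
eef_rot: [0.726, 0.688, 0.0, -0.0]
contact_force: [1.8, -0.4, -0.5]
opening: 0.997
```

>>> {"name": "carry_out", "arguments": {
  "motion": [0,0,0,0,0,0,0,0,0,0,0,0]
}}

```text
clock: 10.12
tool_pos: [0.5979, -0.3234, 0.2598]
eef_rot: [0.726, 0.688, -0.0, -0.001]
contact_force: [-0.6, 0.8, 0.3]
opening: 1.002
```

```bash
python3 -c "
from h import *
s,P,st=look('w3',['slides_c','lancets_c','white_cup_c'])
pockets(s,P,'r')
"
```

```text
[ 0.5979 -0.3234  0.2598] psi -93.1 [ 0.45  0.81 -0.04  1.43  0.03  0.91  0.35]
lancets_c 0.87 [323, 114, 388, 208] h85 0.061 [ 635.4 -271. ] [69.9 45.2] 83.8 4718
white_cup_c 0.56 [351, 0, 415, 25] h85 0.067 [ 660.1 -162.4] [33.4  6.1] -3.9 316
pocket px [121  11  79 104] z 0.0038 mean [ 468.  -178.7] rect [ 468.2 -180.2] [54.3 80.7] 2.9
pocket px [146 125  75  74] z 0.0038 mean [ 472.7 -266.9] rect [ 472.7 -267.7] [62.4 65.2] 3.0
```

View pics/w3.png

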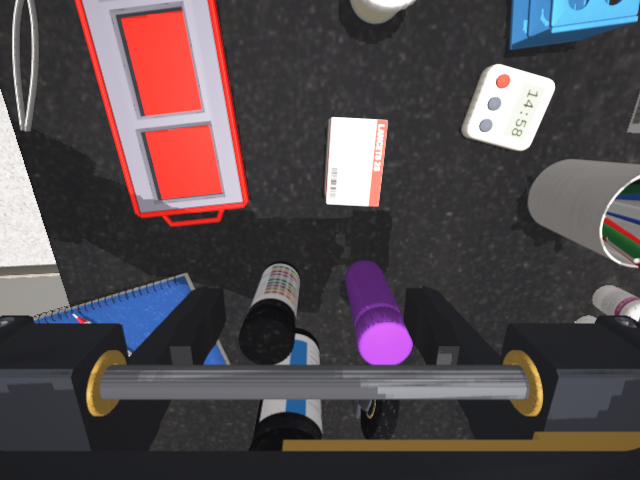

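Lancets box at (355,162), 61 mm high as expected. The canister wanted (black cap, coloured squares on its side) is at (270,310), the purple one at (378,315), and the large one below it at (290,390).

```bash
python3 -c "
from h import *
plan((.6354,-.272,.15,-96.2,3),(.6354,-.272,.09,-96.2,3))"
```

```text
at [ 0.5983 -0.3229  0.26  ] psi -93.0 t 10.3 F [-0.1  0.1  0.4] open 0.997
[1.76, 1.15, 3.67, 0, 0, 0.019, 1.78, 1.11, 3.67, 0, 0, 0.019, 1.8, 1.08, 3.66, 0, 0, 0.018, -0.0, 0.0, 2.0, 0, 0, 0.0, -0.0, 0.0, 2.0, 0, 0, 0.0, -0.0, 0.0, 2.0, 0, 0, 0.0]
```

>>> {"name": "carry_out", "arguments": {
  "motion": [1.8,1.1,3.7,0,0,0.02,1.8,1.1,3.7,0,0,0.02,1.8,1.1,3.6,0,0,0.015,0,0,2,0,0,0,0,0,2,0,0,0,0,0,2,0,0,0,0,0,0,0,0,0]
}}

```text
clock: 11.2
tool_pos: [0.6341, -0.2736, 0.0892]
eef_rot: [0.745, 0.667, -0.001, -0.001]
contact_force: [0.1, -0.2, 0.6]
opening: 0.997
```

>>> {"name": "carry_out", "arguments": {
  "motion": [0,0,0,0,0,0,0,0,0,0,0,0,0,0,0,0,0,0,0,0,0,0,0,0,0,0,0,0,0,0,0,0,0,0,0,0],
  "hand": 3.8,
  "grip_force": 15
}}

```text
clock: 11.95
tool_pos: [0.6355, -0.273, 0.091]
eef_rot: [0.745, 0.668, 0.0, -0.0]
contact_force: [-0.9, -0.6, 3.4]
opening: 0.529
```

```bash
python3 -c "
from h import *
plan((.6354,-.272,.145,-96.2,2),(.47,-.23,.20,-87,4),(.47,-.1815,.16,-87,2))"
```

```text
at [ 0.6355 -0.273   0.091 ] psi -96.2 t 11.9 F [-0.9 -0.6  3.4] open 0.529
[0.05, -0.01, -2.7, 0, 0, -0.0, 0.05, -0.01, -2.7, 0, 0, -0.001, 0.6, -4.22, -1.38, 0, 0, -0.04, 0.77, -4.2, -1.37, 0, 0, -0.04, 0.93, -4.16, -1.38, 0, 0, -0.04, 1.1, -4.13, -1.37, 0, 0, -0.04, 2.42, 0.13, 2.0, 0, 0, -0.0, 2.43, 0.12, 2.0, 0, 0, -0.0]
```

>>> {"name": "carry_out", "arguments": {
  "motion": [0,0,-2.7,0,0,0,0,0,-2.7,0,0,0,0.6,-4.2,-1.6,0,0,-0.04,0.8,-4.2,-1.6,0,0,-0.04,0.9,-4.2,-1.6,0,0,-0.04,1.1,-4.1,-1.6,0,0,-0.04,0,0,0,0,0,0,0,0,0,0,0,0]
}}

```text
clock: 12.95
tool_pos: [0.4713, -0.2311, 0.2088]
eef_rot: [0.689, 0.725, 0.001, 0.001]
contact_force: [-0.3, 0.6, -1.5]
opening: 0.528
```

```bash
python3 -c "
from h import *
s,P,st=look('w4',['slides_c','lancets_c'])
pockets(s,P,'r')
plan((.47,-.183,.16,-87,2),(.47,-.183,.12,-87,2),(.47,-.183,.105,-87,1))
"
```

```text
[ 0.4713 -0.2311  0.2088] psi -87.1 [ 0.4   0.7  -0.06  1.96  0.08  0.48  0.34]
slides_c 0.66 [270, 1, 364, 92] h85 0.039 [466.5 -97.8] [58.3 52.7] 2.7 7715
lancets_c 0.85 [251, 218, 376, 413] h85 0.178 [ 471.9 -229.3] [70.7 45.4] -87.0 13822
pocket px [270  79  90  20] z 0.0040 mean [ 465.3 -125.2] rect [ 467.3 -121. ] [70.  13.8] 2.5
pocket px [280 116  71  99] z 0.0039 mean [ 470.3 -179.4] rect [ 470.4 -181.4] [57.  81.1] 3.0
at [ 0.4714 -0.231   0.2083] psi -87.1 t 13.1 F [ 0.6  0.3 -1.2] open 0.525
[2.4, 0.05, 2.41, 0, 0, -0.0, 2.4, 0.06, 2.42, 0, 0, -0.001, 0.0, -0.0, 2.0, 0, 0, 0.0, 0.0, -0.0, 2.0, 0, 0, 0.0, 0.0, -0.0, 1.5, 0, 0, 0.0]
```

View pics/w4.png

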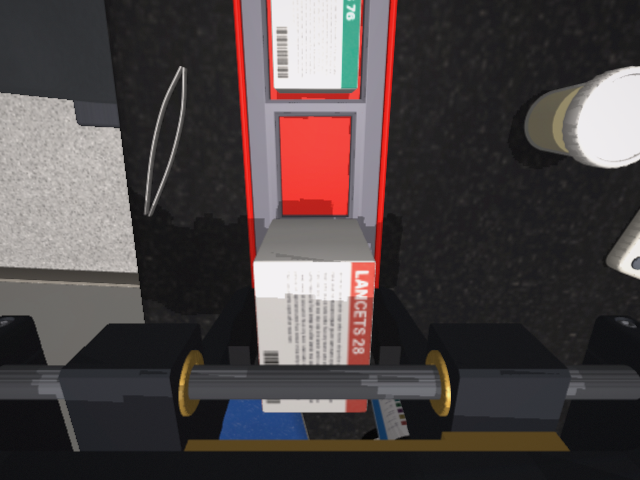

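The slides sit in their pocket at (318,45). The lancets pocket is at (315,165), measured 57.0×81.1 mm at (470.4,-181.4), and the held lancets are at (315,335), +1.8 mm in y.

>>> {"name": "carry_out", "arguments": {
  "motion": [2.4,0,2.4,0,0,0,2.4,0,2.4,0,0,0,0,0,2,0,0,0,0,0,2,0,0,0,0,0,1.5,0,0,0,0,0,0,0,0,0]
}}

```text
clock: 13.85
tool_pos: [0.4677, -0.1828, 0.1046]
eef_rot: [0.689, 0.725, -0.0, -0.001]
contact_force: [-0.1, -0.4, -0.4]
opening: 0.526
```

>>> {"name": "carry_out", "arguments": {
  "motion": [0,0,0.3,0,0,0,0,0,0.3,0,0,0,0,0,0.2,0,0,0,0,0,0.2,0,0,0,0,0,0,0,0,0]
}}

```text
clock: 14.48
tool_pos: [0.4677, -0.1829, 0.0956]
eef_rot: [0.689, 0.725, 0.0, -0.0]
contact_force: [0.3, 0.4, -1.4]
opening: 0.529
```

>>> {"name": "carry_out", "arguments": {
  "motion": [0,0.15,0.1,0,0,0,0,0,0.1,0,0,0,0,0,0,0,0,0]
}}

```text
clock: 14.85
tool_pos: [0.4692, -0.1829, 0.0947]
eef_rot: [0.689, 0.725, 0.0, 0.0]
contact_force: [-1.5, 0.3, 10.8]
opening: 0.526
```

>>> {"name": "carry_out", "arguments": {
  "motion": [0,0,0,0,0,0,0,0,0,0,0,0,0,0,0,0,0,0],
  "hand": 6.4
}}

```text
clock: 15.22
tool_pos: [0.4693, -0.1829, 0.0935]
eef_rot: [0.689, 0.725, 0.0, -0.0]
contact_force: [-0.4, -0.5, 0.5]
opening: 0.728
```

```bash
python3 -c "
from h import *
plan((.4692,-.183,.18,-87,2),(.60,.20,.26,-112,9))"
```

```text
at [ 0.4693 -0.1829  0.0935] psi -87.1 t 15.2 F [-0.4 -0.5  0.5] open 0.728
[-0.01, -0.01, -4.32, 0, 0, -0.001, -0.0, -0.0, -4.33, 0, 0, -0.0, 4.17, 1.67, -0.89, 0, 0, 0.048, 4.25, 1.47, -0.89, 0, 0, 0.048, 4.32, 1.27, -0.89, 0, 0, 0.049, 4.37, 1.05, -0.89, 0, 0, 0.048, 4.42, 0.84, -0.89, 0, 0, 0.049, 4.45, 0.62, -0.89, 0, 0, 0.048]
[4.48, 0.41, -0.89, 0, 0, 0.049, 4.49, 0.19, -0.88, 0, 0, 0.048, 4.5, -0.02, -0.89, 0, 0, 0.049]
```

>>> {"name": "carry_out", "arguments": {
  "motion": [0,0,-4.3,0,0,0,0,0,-4.3,0,0,0,4.2,1.7,-0.9,0,0,0.05,4.3,1.5,-0.9,0,0,0.05,4.3,1.3,-0.9,0,0,0.05,4.4,1,-0.9,0,0,0.05,4.4,0.8,-0.9,0,0,0.05,4.5,0.6,-0.9,0,0,0.05]
}}

```text
clock: 16.23
tool_pos: [0.5578, 0.0747, 0.2338]
eef_rot: [0.79, 0.613, -0.0, -0.0]
contact_force: [0.9, -0.8, -0.1]
opening: 0.722
```

>>> {"name": "carry_out", "arguments": {
  "motion": [4.5,0.4,-0.9,0,0,0.05,4.5,0.2,-0.8,0,0,0.05,4.5,0,0,0,0,0.05,0,0,0,0,0,0,0,0,0,0,0,0],
  "hand": 8.8
}}

```text
clock: 16.85
tool_pos: [0.6027, 0.1998, 0.2502]
eef_rot: [0.833, 0.553, -0.001, 0.0]
contact_force: [-0.2, -1.0, 0.2]
opening: 1.0
```

```bash
python3 -c "
from h import *
s,P,st=look('w5',['coverglasses_c'])
pockets(s,P,'y')
plan((.632,.264,.14,-112.7,3),(.632,.264,.0785,-112.7,4))"
```

```text
[0.6027 0.1998 0.2502] psi -112.9 [-0.51  0.77  0.22  1.6  -0.22  0.8  -0.6 ]
coverglasses_c 0.7 [283, 104, 351, 171] h85 0.023 [633.1 265.8] [55.3 54.5] -22.7 4034
pocket px [179 231  59  54] z 0.0038 mean [482.  198.4] rect [482. 198.] [59.8 61.1] 66.2
pocket px [222 310  45  38] z 0.0037 mean [477.2 106.5] rect [478.5 105.8] [48.  48.7] 50.1
at [0.6029 0.1987 0.2506] psi -113.0 t 16.9 F [ 0.4 -0.5 -0.1] open 1.003
[2.38, 0.04, 3.69, 0, 0, -0.002, 2.38, 0.05, 3.68, 0, 0, -0.001, 2.39, 0.05, 3.69, 0, 0, -0.002, -0.0, -0.0, 1.54, 0, 0, 0.0, -0.0, -0.0, 1.54, 0, 0, 0.0, -0.0, -0.0, 1.53, 0, 0, 0.0, -0.0, -0.0, 1.54, 0, 0, 0.0]
```

>>> {"name": "carry_out", "arguments": {
  "motion": [2.45,0.05,3.7,0,0,0,2.45,0.05,3.7,0,0,0,2.45,0.05,3.7,0,0,0,0,0,2,0,0,0,0,0,2,0,0,0,0,0,1.5,0,0,0,0,0,0.5,0,0,0,0,0,0,0,0,0]
}}

```text
clock: 17.95
tool_pos: [0.6333, 0.2674, 0.08]
eef_rot: [0.833, 0.553, 0.0, 0.0]
contact_force: [0.8, 0.5, -0.7]
opening: 1.004
```

>>> {"name": "carry_out", "arguments": {
  "motion": [0,0,0.1,0,0,0,0,0,0,0,0,0]
}}

```text
clock: 18.2
tool_pos: [0.6334, 0.2679, 0.0793]
eef_rot: [0.833, 0.553, 0.0, 0.0]
contact_force: [-0.3, -0.1, 0.3]
opening: 0.996
```

>>> {"name": "carry_out", "arguments": {
  "motion": [-0.2,0,0.05,0,0,0,0,0,0,0,0,0]
}}

```text
clock: 18.45
tool_pos: [0.6323, 0.2656, 0.0783]
eef_rot: [0.833, 0.553, -0.0, 0.0]
contact_force: [0.3, 0.0, 0.8]
opening: 0.997
```

>>> {"name": "carry_out", "arguments": {
  "motion": [0,0,0,0,0,0,0,0,0,0,0,0,0,0,0,0,0,0,0,0,0,0,0,0,0,0,0,0,0,0,0,0,0,0,0,0],
  "hand": 4.6,
  "grip_force": 15
}}

```text
clock: 19.2
tool_pos: [0.6323, 0.266, 0.0782]
eef_rot: [0.833, 0.553, 0.0, -0.0]
contact_force: [0.5, 0.4, 0.0]
opening: 0.625
```

```bash
python3 -c "
from h import *
plan((.632,.266,.17,-112.7,3),(.50,-.10,.22,-95,9),(.475,-.31,.22,-87,5))"
```

```text
at [0.6323 0.266  0.0782] psi -112.9 t 19.2 F [0.5 0.4 0. ] open 0.625
[-0.0, -0.01, -3.06, 0, 0, -0.001, -0.01, -0.01, -3.06, 0, 0, -0.001, -0.0, -0.01, -3.06, 0, 0, -0.001, -4.32, 0.22, -0.56, 0, 0, -0.034, -4.32, 0.07, -0.55, 0, 0, -0.034, -4.32, -0.08, -0.56, 0, 0, -0.034, -4.32, -0.23, -0.55, 0, 0, -0.034, -4.31, -0.37, -0.56, 0, 0, -0.035]
[-4.29, -0.52, -0.55, 0, 0, -0.034, -4.27, -0.67, -0.56, 0, 0, -0.035, -4.24, -0.82, -0.55, 0, 0, -0.034, -4.22, -0.96, -0.56, 0, 0, -0.035, -4.23, -0.13, 0.0, 0, 0, -0.028, -4.22, -0.25, 0.0, 0, 0, -0.028, -4.21, -0.37, 0.0, 0, 0, -0.028, -4.2, -0.49, 0.0, 0, 0, -0.028]
[-4.19, -0.61, 0.0, 0, 0, -0.027]
```

>>> {"name": "carry_out", "arguments": {
  "motion": [0,0,-2,0,0,0,0,0,-3.5,0,0,0,0,0,-3.7,0,0,0,-4.3,0.2,-0.6,0,0,-0.034,-4.3,0.1,-0.6,0,0,-0.034,-4.3,-0.1,-0.5,0,0,-0.034,-4.3,-0.2,-0.5,0,0,-0.034,-4.3,-0.4,-0.5,0,0,-0.035]
}}

```text
clock: 20.2
tool_pos: [0.5585, 0.0622, 0.1988]
eef_rot: [0.783, 0.622, 0.001, 0.001]
contact_force: [0.4, -1.0, -0.2]
opening: 0.624
```

>>> {"name": "carry_out", "arguments": {
  "motion": [-4.3,-0.5,-0.6,0,0,-0.034,-4.3,-0.7,-0.6,0,0,-0.035,-4.3,-0.8,-0.6,0,0,-0.034,-4.2,-1,-0.5,0,0,-0.035,-4.2,-0.1,0,0,0,-0.028,-4.2,-0.3,0,0,0,-0.028,-4.2,-0.4,0,0,0,-0.028,-4.2,-0.5,0,0,0,-0.028]
}}

```text
clock: 21.2
tool_pos: [0.4778, -0.2687, 0.2216]
eef_rot: [0.699, 0.715, 0.0, 0.001]
contact_force: [0.7, 0.0, -0.4]
opening: 0.626
```

>>> {"name": "carry_out", "arguments": {
  "motion": [-4.2,-0.6,0,0,0,-0.028,0,0,0,0,0,0,0,0,0,0,0,0]
}}

```text
clock: 21.58
tool_pos: [0.473, -0.3084, 0.2209]
eef_rot: [0.689, 0.725, 0.0, 0.0]
contact_force: [0.3, 0.5, -0.9]
opening: 0.629
```

```bash
python3 -c "
from h import *
s,P,st=look('w6',['coverglasses_c','lancets_c'])
pockets(s,P,'r')
plan((.475,-.2678,.14,-87,3),(.475,-.2678,.095,-87,3))"
```

```text
[ 0.473  -0.3084  0.2209] psi -87.1 [ 0.54  0.72 -0.07  1.83  0.09  0.59  0.46]
coverglasses_c 0.87 [252, 243, 376, 364] h85 0.165 [ 473.9 -308. ] [55.8 55.5] -87.7 12277
lancets_c 0.72 [278, 0, 355, 117] h85 0.065 [ 470.1 -184.5] [63.6 45.2] -86.8 7888
pocket px [286 113  56   8] z 0.0039 mean [ 468.8 -218.6] rect [ 468.9 -218.4] [46.   5.5] 2.5
pocket px [280 152  76  61] z 0.0038 mean [ 475.1 -275.6] rect [ 475.3 -273.6] [65.3 53.4] 3.2
at [ 0.4734 -0.3073  0.2205] psi -87.0 t 21.7 F [-0.1  0.7 -0.6] open 0.627
[1.31, 0.12, 2.68, 0, 0, 0.0, 1.31, 0.12, 2.69, 0, 0, 0.0, 1.32, 0.12, 2.68, 0, 0, 0.0, -0.0, 0.0, 1.5, 0, 0, 0.0, -0.0, 0.0, 1.5, 0, 0, 0.0, -0.0, 0.0, 1.5, 0, 0, 0.0]
```

View pics/w6.png

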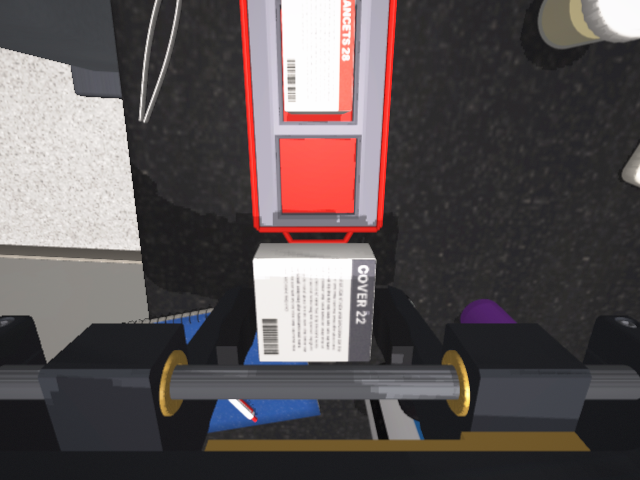

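The lancets sit in their pocket at (318,60). The cover pocket is at (317,178), and the held cover box at (315,302) is level and centred in the fingers.

>>> {"name": "carry_out", "arguments": {
  "motion": [1.3,0,2.7,0,0,0,1.3,0.1,2.7,0,0,0,1.3,0.1,2.7,0,0,0,0,0,1.5,0,0,0,0,0,1.5,0,0,0,0,0,1.4,0,0,0,0,0,0,0,0,0,0,0,0,0,0,0]
}}

```text
clock: 22.72
tool_pos: [0.4731, -0.2703, 0.0955]
eef_rot: [0.689, 0.724, 0.0, 0.0]
contact_force: [0.5, 0.8, -1.0]
opening: 0.626
```

>>> {"name": "carry_out", "arguments": {
  "motion": [0.25,0.1,0.3,0,0,0,0,0,0.4,0,0,0,0,0,0.3,0,0,0,0,0,0.2,0,0,0,0,0,0,0,0,0,0,0,0,0,0,0]
}}

```text
clock: 23.48
tool_pos: [0.4738, -0.2674, 0.0832]
eef_rot: [0.689, 0.725, 0.0, -0.0]
contact_force: [-0.2, -0.0, 0.1]
opening: 0.623
```

>>> {"name": "carry_out", "arguments": {
  "motion": [0,0,0.15,0,0,0,0,0,0,0,0,0]
}}

```text
clock: 23.72
tool_pos: [0.4739, -0.2674, 0.082]
eef_rot: [0.689, 0.725, 0.0, 0.0]
contact_force: [-0.7, -0.4, 2.9]
opening: 0.629
```

>>> {"name": "carry_out", "arguments": {
  "motion": [0,0,0,0,0,0,0,0,0,0,0,0,0,0,0,0,0,0],
  "hand": 7
}}

```text
clock: 24.1
tool_pos: [0.4738, -0.2674, 0.0816]
eef_rot: [0.689, 0.725, 0.0, -0.0]
contact_force: [-0.7, -0.2, -0.2]
opening: 0.796
```

```bash
python3 -c "
from h import *
plan((.474,-.2674,.16,-87,2),(.62,-.20,.27,-90,5))"
```

```text
at [ 0.4738 -0.2674  0.0816] psi -87.1 t 24.1 F [-0.7 -0.2 -0.2] open 0.796
[-0.0, 0.01, -3.92, 0, 0, -0.001, -0.01, 0.01, -3.92, 0, 0, -0.001, 1.2, 2.99, -2.2, 0, 0, 0.01, 1.22, 2.97, -2.2, 0, 0, 0.011, 1.26, 2.96, -2.2, 0, 0, 0.01, 1.29, 2.95, -2.2, 0, 0, 0.011, 1.31, 2.94, -2.2, 0, 0, 0.01]
```

>>> {"name": "carry_out", "arguments": {
  "motion": [0,0,-2,0,0,0,0,0,-5,0,0,0,1.2,3,-2.2,0,0,0.01,1.2,3,-2.2,0,0,0.01,1.3,3,-2.2,0,0,0.01,1.3,3,-2.2,0,0,0.01,1.3,2.9,-3,0,0,0.01,0,0,0,0,0,0],
  "hand": 8.8
}}

```text
clock: 25.1
tool_pos: [0.6241, -0.1978, 0.2718]
eef_rot: [0.706, 0.708, 0.002, 0.002]
contact_force: [-0.8, -0.1, -0.9]
opening: 0.998
```

```bash
python3 -c "
from h import *
s,P,st=look('w7',['white_cup_c','coverglasses_c'])
plan((.6602,-.135,.18,-90,2),(.6602,-.135,.108,-90,4))"
```

```text
[ 0.6241 -0.1978  0.2718] psi -89.8 [ 0.25  0.76 -0.02  1.51  0.01  0.87  0.23]
white_cup_c 0.84 [319, 111, 394, 189] h85 0.068 [ 661.7 -134.2] [59.7 59.2] -83.1 4275
coverglasses_c 0.91 [140, 243, 205, 303] h85 0.026 [ 475.5 -267. ] [56.  55.9] -86.5 2373
at [ 0.6191 -0.2006  0.2685] psi -90.0 t 25.2 F [-0.5 -0.1 -0.8] open 1.001
[3.28, 2.05, 4.42, 0, 0, -0.0, 3.29, 2.06, 4.43, 0, 0, -0.001, -0.0, -0.0, 1.8, 0, 0, 0.0, -0.0, -0.0, 1.8, 0, 0, 0.0, -0.0, -0.0, 1.8, 0, 0, 0.0, -0.0, -0.0, 1.8, 0, 0, 0.0]
```

View pics/w7.png

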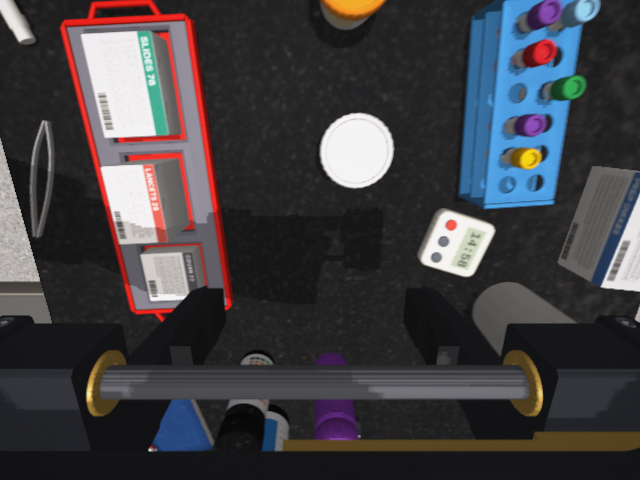

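All three film boxes sit in their pockets, slides at (120,83), lancets at (140,200) and covers at (172,275). White lid at (357,150), orange cup at (352,8).

>>> {"name": "carry_out", "arguments": {
  "motion": [3.3,2.1,4.4,0,0,0,3.3,2.1,4.4,0,0,0,0,0,1.8,0,0,0,0,0,1.8,0,0,0,0,0,1.8,0,0,0,0,0,1.8,0,0,0,0,0,0,0,0,0,0,0,0,0,0,0]
}}

```text
clock: 26.25
tool_pos: [0.6632, -0.1342, 0.1102]
eef_rot: [0.707, 0.707, 0.0, 0.0]
contact_force: [-0.0, 0.1, 0.3]
opening: 1.001
```

>>> {"name": "carry_out", "arguments": {
  "motion": [0,0,0,0,0,0,0,0,0,0,0,0,0,0,0,0,0,0,0,0,0,0,0,0,0,0,0,0,0,0],
  "hand": 5,
  "grip_force": 12
}}

```text
clock: 26.88
tool_pos: [0.6629, -0.134, 0.1099]
eef_rot: [0.707, 0.707, 0.0, 0.0]
contact_force: [-0.5, 0.4, 2.1]
opening: 0.666
```

```bash
python3 -c "
from h import *
plan((.661,-.134,.20,-90,2),(.48,.14,.27,-93.5,7))"
```

```text
at [ 0.6629 -0.134   0.1099] psi -90.0 t 26.9 F [-0.5  0.4  2.1] open 0.666
[-0.0, -0.1, -4.5, 0, 0, -0.0, -0.0, -0.09, -4.51, 0, 0, -0.0, 3.91, -2.59, -1.0, 0, 0, 0.009, 3.89, -2.62, -1.0, 0, 0, 0.009, 3.87, -2.66, -1.0, 0, 0, 0.009, 3.84, -2.69, -1.0, 0, 0, 0.009, 3.82, -2.72, -1.0, 0, 0, 0.008, 3.8, -2.76, -1.0, 0, 0, 0.009]
[3.77, -2.78, -1.0, 0, 0, 0.008]
```

>>> {"name": "carry_out", "arguments": {
  "motion": [0,0,-3.5,0,0,0,0,0,-5.5,0,0,0,3.9,-2.6,-1,0,0,0.009,3.9,-2.6,-1,0,0,0.009,3.9,-2.7,-1,0,0,0.009,3.8,-2.7,-1,0,0,0.009,3.8,-2.7,-1,0,0,0.009,3.8,-2.8,-1,0,0,0.009]
}}

```text
clock: 27.88
tool_pos: [0.5062, 0.1019, 0.26]
eef_rot: [0.726, 0.688, 0.0, -0.0]
contact_force: [0.9, -0.0, -0.5]
opening: 0.664
```

>>> {"name": "carry_out", "arguments": {
  "motion": [3.8,-2.8,-1,0,0,0.008,0,0,0,0,0,0,0,0,0,0,0,0]
}}

```text
clock: 28.25
tool_pos: [0.4816, 0.1395, 0.2697]
eef_rot: [0.729, 0.685, 0.0, 0.0]
contact_force: [-0.2, -0.6, -0.2]
opening: 0.665
```

```bash
python3 -c "
from h import *
s,P,st=look('w8',['white_cup_c'])
pockets(s,P,'y')
plan((.481,.1988,.18,-93.5,3),(.481,.1988,.130,-93.5,3))"
```

```text
[0.4816 0.1395 0.2697] psi -93.6 [-0.42  0.58  0.07  1.98 -0.07  0.59 -0.36]
white_cup_c 0.98 [242, 233, 385, 367] h85 0.228 [483.  145.2] [59.6 48.7] -6.2 11820
pocket px [280 148  64  35] z 0.0039 mean [481.5 183.8] rect [481.6 183.5] [31.4 63.6] 81.9
pocket px [288 214  50  26] z 0.0038 mean [479.1 119.9] rect [479.4 119.7] [28.3 53.5] 86.6
at [0.4819 0.1386 0.2695] psi -93.7 t 28.4 F [ 0.6 -1.1 -1.1] open 0.659
[2.0, -0.16, 2.98, 0, 0, -0.001, 2.0, -0.16, 2.99, 0, 0, -0.001, 2.0, -0.15, 2.98, 0, 0, -0.001, 0.0, 0.0, 1.67, 0, 0, -0.0, 0.0, 0.0, 1.67, 0, 0, -0.0, 0.0, 0.0, 1.66, 0, 0, -0.0]
```

View pics/w8.png

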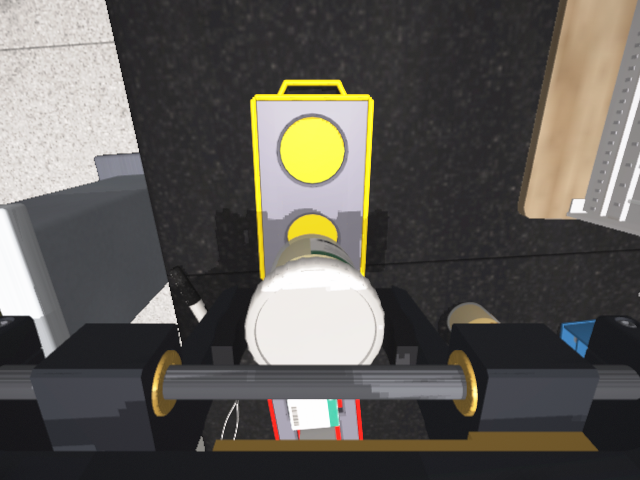

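```bash
sed -i 's/(b<90)&((g>130)/(b<.7*r)\&((g>130)/' h.py; python3 -c "
from h import *
for n in('w8','w5','w1'):
  d={**np.load(n+'.npz')}; pockets(d,d['P'],'y')
"
```

```text
pocket px [280 117  65  66] z 0.0038 mean [483.9 199.8] rect [483.9 199.4] [63.4 63.5] 16.5
pocket px [288 214  50  26] z 0.0038 mean [479.1 119.9] rect [479.4 119.7] [28.3 53.5] 86.6
pocket px [179 230  59  55] z 0.0038 mean [482.1 198.7] rect [482.2 198.5] [61. 61.] 64.8
pocket px [222 310  45  38] z 0.0037 mean [477.3 106.5] rect [478.6 105.7] [48.  48.9] 50.1
pocket px [133 135  64  66] z 0.0038 mean [481.9 200.1] rect [482.2 199. ] [61.3 61.9] 40.4
pocket px [161 232  49  44] z 0.0038 mean [476.3 108.8] rect [476.7 108.4] [50.6 51. ] 71.9
```

The cup pocket is at (312,150), measured as a full 63.5 mm circle at (483.9,199.5). The held white cup is at (315,310), centred in the fingers.

>>> {"name": "carry_out", "arguments": {
  "motion": [2,0,3,0,0,0,2,0,3,0,0,0,2,0,3,0,0,0,0,0,2,0,0,0,0,0,2,0,0,0,0,0,1,0,0,0,0,0,0,0,0,0,0,0,0,0,0,0]
}}

```text
clock: 29.35
tool_pos: [0.4855, 0.1998, 0.1303]
eef_rot: [0.729, 0.685, 0.001, 0.0]
contact_force: [-0.3, -0.4, -0.3]
opening: 0.659
```

>>> {"name": "carry_out", "arguments": {
  "motion": [0,-0.2,0.5,0,0,0,0,0,0.4,0,0,0,0,0,0.3,0,0,0,0,0,0.2,0,0,0,0,0,0.1,0,0,0,0,0,0,0,0,0,0,0,0,0,0,0]
}}

```text
clock: 30.22
tool_pos: [0.4829, 0.2002, 0.1148]
eef_rot: [0.729, 0.685, 0.0, 0.0]
contact_force: [0.2, 0.5, -1.0]
opening: 0.664
```

>>> {"name": "carry_out", "arguments": {
  "motion": [0,0,0.15,0,0,0,0,0,0,0,0,0]
}}

```text
clock: 30.48
tool_pos: [0.483, 0.2002, 0.1137]
eef_rot: [0.729, 0.685, 0.0, 0.0]
contact_force: [-0.8, -0.8, 4.9]
opening: 0.663
```

>>> {"name": "carry_out", "arguments": {
  "motion": [0,0,0,0,0,0,0,0,0,0,0,0,0,0,0,0,0,0,0,0,0,0,0,0],
  "hand": 8.8
}}

```text
clock: 30.98
tool_pos: [0.4829, 0.2001, 0.1131]
eef_rot: [0.729, 0.685, -0.0, -0.0]
contact_force: [-0.6, -0.1, -0.3]
opening: 0.996
```

```bash
python3 -c "
from h import *
plan((.483,.20,.22,-93,2),(.54,-.44,.30,-93,14))"
```

```text
at [0.4829 0.2001 0.1131] psi -93.6 t 31.0 F [-0.6 -0.1 -0.3] open 0.996
[-0.01, 0.01, -5.34, 0, 0, -0.005, -0.0, 0.0, -5.35, 0, 0, -0.005, -4.54, 0.64, -0.57, 0, 0, 0.0, -4.54, 0.64, -0.57, 0, 0, 0.0, -4.55, 0.65, -0.57, 0, 0, 0.0, -4.54, 0.64, -0.57, 0, 0, 0.0, -4.55, 0.65, -0.57, 0, 0, 0.0, -4.54, 0.64, -0.57, 0, 0, 0.0]
[-4.55, 0.65, -0.57, 0, 0, 0.0, -4.54, 0.64, -0.57, 0, 0, 0.0, -4.55, 0.65, -0.57, 0, 0, 0.0, -4.54, 0.64, -0.57, 0, 0, 0.0, -4.55, 0.65, -0.57, 0, 0, 0.0, -4.54, 0.64, -0.58, 0, 0, 0.0, -4.55, 0.65, -0.57, 0, 0, 0.0, -4.54, 0.64, -0.58, 0, 0, 0.0]
```

>>> {"name": "carry_out", "arguments": {
  "motion": [0,0,-3.5,0,0,0,0,0,-5.5,0,0,0,-4.5,0.6,-1.5,0,0,0,-4.5,0.6,-1.5,0,0,0,-4.5,0.6,-1,0,0,0,-4.5,0.6,-1,0,0,0,-4.5,0.6,-1,0,0,0,-4.5,0.6,-1,0,0,0]
}}

```text
clock: 31.98
tool_pos: [0.5019, -0.0731, 0.2735]
eef_rot: [0.729, 0.685, 0.0, -0.0]
contact_force: [0.4, -0.1, -0.4]
opening: 1.0
```

>>> {"name": "carry_out", "arguments": {
  "motion": [-4.5,0.6,-1,0,0,0,-4.5,0.7,-1,0,0,0,-4.5,0.7,-1,0,0,0,-4.5,0.7,0,0,0,0,-4.5,0.7,0,0,0,0,-4.6,0.7,0,0,0,0,-4.6,0.6,0,0,0,0,-4.6,0.6,0,0,0,0]
}}

```text
clock: 32.98
tool_pos: [0.5322, -0.4385, 0.3029]
eef_rot: [0.729, 0.685, 0.0, -0.0]
contact_force: [1.0, -0.7, 0.5]
opening: 1.001
```

>>> {"name": "carry_out", "arguments": {
  "motion": [0,0,0,0,0,0,0,0,0,0,0,0]
}}

```text
clock: 33.22
tool_pos: [0.5325, -0.4361, 0.3026]
eef_rot: [0.729, 0.685, 0.0, -0.001]
contact_force: [-0.2, 0.2, -0.5]
opening: 0.997
```

```bash
python3 -c "
from h import *
s,P,st=look('w9',['strips_c'])
plan((.556,-.397,.25,-93,2),(.556,-.397,.153,-93,4))"
```

```text
[ 0.5325 -0.4361  0.3026] psi -93.5 [ 0.63  0.78 -0.03  1.35  0.02  1.01  0.54]
strips_c 0.87 [400, 145, 487, 210] h85 0.122 [ 648.8 -403.2] [42.8 42. ] -75.6 2337
strips_c 0.8 [315, 148, 369, 209] h85 0.123 [ 556.8 -396.1] [41.6 40.9] 86.5 2283
at [ 0.5331 -0.4352  0.3031] psi -93.4 t 33.3 F [-0.6  0.2  0.3] open 1.000
[1.97, 1.03, 2.66, 0, 0, -0.004, 1.97, 1.04, 2.65, 0, 0, -0.003, 0.0, -0.0, 2.43, 0, 0, -0.0, 0.0, -0.0, 2.42, 0, 0, -0.0, 0.0, -0.0, 2.43, 0, 0, -0.0, 0.0, -0.0, 2.42, 0, 0, -0.0]
```

View pics/w9.png

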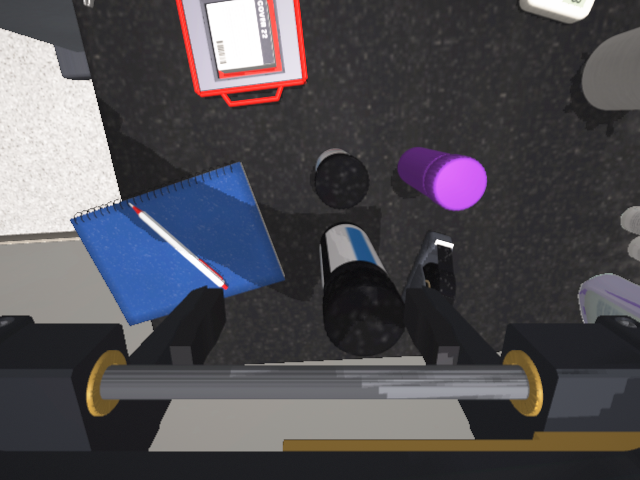

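The wanted canister (small, black cap) is at (342,180). The purple one at (445,180) and the large one at (362,290) stay.

>>> {"name": "carry_out", "arguments": {
  "motion": [2,1.05,1.5,0,0,-0.03,2,1.05,1.5,0,0,-0.03,0,0,2.5,0,0,0,0,0,2.5,0,0,0,0,0,2.5,0,0,0,0,0,2,0,0,0,0,0,2,0,0,0,0,0,0,0,0,0],
  "hand": 7.2
}}

```text
clock: 34.33
tool_pos: [0.5548, -0.397, 0.1562]
eef_rot: [0.708, 0.707, -0.0, -0.002]
contact_force: [-0.9, -0.4, 0.0]
opening: 0.818
```

>>> {"name": "carry_out", "arguments": {
  "motion": [0,0,0.6,0,0,0,0,0,0.6,0,0,0,0,0,0.4,0,0,0,0,0,0,0,0,0]
}}

```text
clock: 34.83
tool_pos: [0.5552, -0.3981, 0.142]
eef_rot: [0.708, 0.706, 0.0, -0.0]
contact_force: [-0.7, -0.6, -1.2]
opening: 0.815
```

>>> {"name": "carry_out", "arguments": {
  "motion": [0,0,0,0,0,0,0,0,0,0,0,0,0,0,0,0,0,0,0,0,0,0,0,0,0,0,0,0,0,0],
  "hand": 3.6,
  "grip_force": 12
}}

```text
clock: 35.45
tool_pos: [0.5554, -0.3982, 0.1422]
eef_rot: [0.708, 0.706, 0.0, -0.0]
contact_force: [-0.0, 0.0, -0.1]
opening: 0.468
```

```bash
python3 -c "
from h import *
plan((.556,-.396,.30,-91,3),(.48,.04,.31,-93.5,11))"
```

```text
at [ 0.5554 -0.3982  0.1422] psi -90.1 t 35.5 F [-0.   0.  -0.1] open 0.468
[0.07, 0.02, -5.26, 0, 0, 0.005, 0.07, 0.02, -5.26, 0, 0, 0.005, 0.08, 0.02, -5.26, 0, 0, 0.005, 3.95, -0.76, -0.09, 0, 0, 0.004, 3.95, -0.77, -0.09, 0, 0, 0.004, 3.94, -0.79, -0.09, 0, 0, 0.004, 3.94, -0.81, -0.09, 0, 0, 0.004, 3.94, -0.82, -0.09, 0, 0, 0.004]
[3.94, -0.84, -0.09, 0, 0, 0.004, 3.93, -0.85, -0.09, 0, 0, 0.004, 3.93, -0.87, -0.09, 0, 0, 0.004, 3.92, -0.88, -0.09, 0, 0, 0.004, 3.92, -0.9, -0.1, 0, 0, 0.004, 3.92, -0.91, -0.09, 0, 0, 0.004]
```

>>> {"name": "carry_out", "arguments": {
  "motion": [0,0,-2,0,0,0,0,0,-4,0,0,0,0,0,-5,0,0,0,0,0,-5,0,0,0,4,-0.8,0,0,0,0.004,4,-0.8,0,0,0,0.004,4,-0.8,0,0,0,0.004,4,-0.8,0,0,0,0.004]
}}

```text
clock: 36.45
tool_pos: [0.5245, -0.2367, 0.3038]
eef_rot: [0.714, 0.701, 0.001, 0.001]
contact_force: [0.7, 0.3, -1.4]
opening: 0.47
```

>>> {"name": "carry_out", "arguments": {
  "motion": [4,-0.8,0,0,0,0.006,4,-0.8,0,0,0,0.006,4,-0.8,0,0,0,0.006,4,-0.9,0,0,0,0.006,4,-0.9,0,0,0,0.006,4,-0.9,0,0,0,0.006,4,-0.9,0,0,0,0.006,0,0,0,0,0,0]
}}

```text
clock: 37.45
tool_pos: [0.4745, 0.0478, 0.3034]
eef_rot: [0.726, 0.688, 0.001, -0.0]
contact_force: [0.2, 0.3, -0.7]
opening: 0.466
```

>>> {"name": "carry_out", "arguments": {
  "motion": [0,0,0,0,0,0,0,0,0,0,0,0]
}}

```text
clock: 37.7
tool_pos: [0.475, 0.0426, 0.3026]
eef_rot: [0.729, 0.685, 0.0, 0.0]
contact_force: [-0.1, -0.1, -1.0]
opening: 0.468
```

```bash
python3 -c "
from h import *
s,P,st=look('w10',['strips_c','white_cup_c'])
pockets(s,P,'y')
plan((.4785,.1095,.25,-93.5,3),(.4785,.1095,.165,-93.5,4))"
```

```text
[0.475  0.0426 0.3026] psi -93.6 [-0.2   0.5   0.02  2.01 -0.01  0.64 -0.23]
strips_c 0.65 [258, 220, 371, 405] h85 0.283 [475.1  46.4] [42.  39.2] 51.1 5927
white_cup_c 0.82 [272, 0, 346, 76] h85 0.072 [481.7 195.1] [59.9 51.1] -4.0 4405
pocket px [289  52  55  30] z 0.0039 mean [489.  177.7] rect [488.4 178.9] [57.  19.4] 11.7
pocket px [288 115  50  52] z 0.0038 mean [478.4 109.9] rect [478.4 109.6] [53.3 53.3] 5.3
at [0.4749 0.043  0.3023] psi -93.5 t 37.9 F [ 0.2 -0.1 -1.2] open 0.468
[2.22, -0.02, 1.74, 0, 0, -0.0, 2.22, -0.02, 1.75, 0, 0, -0.0, 2.22, -0.01, 1.74, 0, 0, -0.001, -0.0, -0.0, 2.13, 0, 0, 0.0, -0.0, -0.0, 2.12, 0, 0, 0.0, -0.0, -0.0, 2.13, 0, 0, 0.0, -0.0, -0.0, 2.12, 0, 0, 0.0]
```

View pics/w10.png

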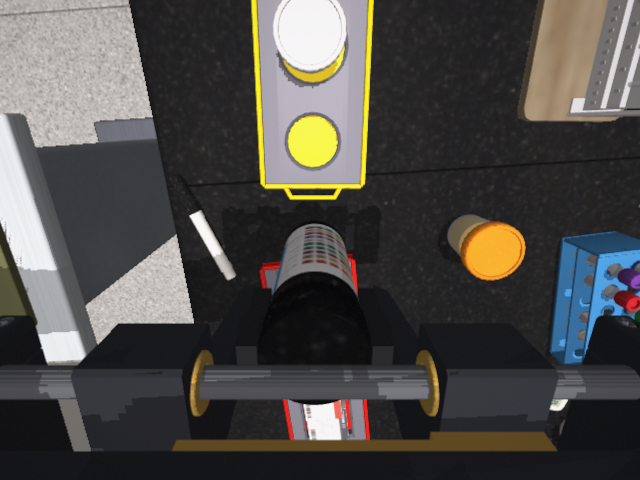

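The cup sits in its pocket at (310,35), top 72 mm as expected. The canister pocket at (313,141) is a full 53.3 mm circle at (478.4,109.7). The held canister hangs upright, about 2.5 mm ahead in +y.

>>> {"name": "carry_out", "arguments": {
  "motion": [2.15,0,1.7,0,0,0,2.15,0,1.8,0,0,0,2.1,0,1.8,0,0,0,0,0,2.1,0,0,0,0,0,2.1,0,0,0,0,0,2.1,0,0,0,0,0,2,0,0,0,0,0,0,0,0,0]
}}

```text
clock: 38.85
tool_pos: [0.4781, 0.1074, 0.1652]
eef_rot: [0.728, 0.685, -0.001, -0.001]
contact_force: [-0.4, 0.8, -0.4]
opening: 0.467
```

>>> {"name": "carry_out", "arguments": {
  "motion": [0,0,0,0,0,0]
}}

```text
clock: 38.98
tool_pos: [0.479, 0.1077, 0.1667]
eef_rot: [0.728, 0.685, 0.0, 0.0]
contact_force: [0.5, -0.0, -0.7]
opening: 0.467
```

Contact is expected at z ≈ 0.146.

>>> {"name": "carry_out", "arguments": {
  "motion": [0,0,0.5,0,0,0,0,0,0.5,0,0,0,0,0,0.4,0,0,0,0,0,0.3,0,0,0,0,0,0.2,0,0,0,0,0,0,0,0,0,0,0,0,0,0,0]
}}

```text
clock: 39.85
tool_pos: [0.4786, 0.108, 0.1473]
eef_rot: [0.728, 0.686, 0.0, 0.0]
contact_force: [-0.3, 0.4, 0.0]
opening: 0.468
```

>>> {"name": "carry_out", "arguments": {
  "motion": [0,0,0.15,0,0,0,0,0,0,0,0,0]
}}

```text
clock: 40.1
tool_pos: [0.4787, 0.1081, 0.146]
eef_rot: [0.728, 0.686, 0.0, 0.0]
contact_force: [-0.1, 0.4, 2.4]
opening: 0.468
```

Contact at 0.146 as expected. I'll release, lift straight up and back off to check.

>>> {"name": "carry_out", "arguments": {
  "motion": [0,0,0,0,0,0,0,0,0,0,0,0,0,0,0,0,0,0,0,0,0,0,0,0],
  "hand": 7.4
}}

```text
clock: 40.6
tool_pos: [0.4786, 0.1079, 0.1456]
eef_rot: [0.728, 0.686, -0.0, -0.0]
contact_force: [0.1, -0.2, 0.1]
opening: 0.843
```

>>> {"name": "carry_out", "arguments": {
  "motion": [0,0,-2.5,0,0,0,0,0,-4,0,0,0,0,0,-5,0,0,0,0,0,-4,0,0,0,-4,0,0,0,0,0,-4,0,0,0,0,0,-3,0,0,0,0,0,0,0,0,0,0,0]
}}

```text
clock: 41.6
tool_pos: [0.4715, -0.0043, 0.3007]
eef_rot: [0.73, 0.684, -0.001, 0.0]
contact_force: [0.3, 0.2, 0.2]
opening: 0.843
```

>>> {"name": "carry_out", "arguments": {
  "motion": [0,0,0,0,0,0,0,0,0,0,0,0]
}}

```text
clock: 41.85
tool_pos: [0.4721, -0.0004, 0.3007]
eef_rot: [0.727, 0.686, 0.0, -0.0]
contact_force: [0.1, 0.5, 0.1]
opening: 0.837
```

```bash
python3 - <<'E'
from h import *
s,P,st=look('w11',['strips_c','white_cup_c','orange_cup_1_c'])
s=snapshot("scene"); P=cloud(s); cv2.imwrite("pics/s2.png",cv2.resize(s["frame"][190:330,170:530,::-1],None,fx=2.2,fy=2.2,interpolation=cv2.INTER_CUBIC))
for t in("slides_c","lancets_c","coverglasses_c","white_cup_c","strips_c","orange_cup_1_c"):
    for d in finder.masks_of(s,t):
        if d["p"]<.4: continue
        Q=P[d["pixels"]&(s["range_z"]>0)]; h=np.percentile(Q[:,2],90)
        print(t,round(d["p"],2),d["extent"],"h %.3f"%h,*rect(Q,h,.004))
E
```

```text
[ 4.721e-01 -4.000e-04  3.007e-01] psi -93.3 [-0.1   0.5   0.01  2.02 -0.01  0.62 -0.14]
strips_c 0.8 [285, 50, 346, 120] h85 0.127 [479.9 110.3] [42.5 42.4] 84.7 3154
white_cup_c 0.56 [282, 2, 341, 26] h85 0.072 [480.7 173.1] [40.6  8. ] -2.8 429
white_cup_c 0.3 [451, 178, 538, 243] h85 0.068 [655.  -6.] [59.6 59.6] -20.6 3052
lancets_c 0.91 [343.5, 263.0, 370.7, 291.1] h 0.065 [ 467.3 -182.2] [69.2 48.3] -85.6 269
coverglasses_c 0.65 [371.7, 278.7, 397.2, 303.0] h 0.027 [ 472.7 -267.4] [59.5 55.5] 0.3 251
white_cup_c 0.86 [226.6, 224.2, 247.6, 253.7] h 0.072 [479.2 200.5] [61.8 54.9] 54.3 172
strips_c 0.89 [465.3, 236.4, 501.8, 310.1] h 0.172 [ 565.7 -489.8] [61.7 58.1] -9.3 306
strips_c 0.77 [252.3, 219.5, 270.1, 260.9] h 0.125 [475.6 111.7] [44. 39.] 66.8 105
strips_c 0.68 [448.3, 233.1, 471.5, 277.6] h 0.121 [ 645.8 -402.7] [45.7 41. ] 40.3 127
orange_cup_1_c 0.56 [304.0, 263.2, 339.8, 288.0] h 0.039 [464.5 -83.4] [81.7 60.8] -85.9 352
orange_cup_1_c 0.55 [201.0, 205.8, 204.9, 228.3] h 0.058 [560.6 379.4] [15.3  1.6] 11.7 4
```

View pics/s2.png

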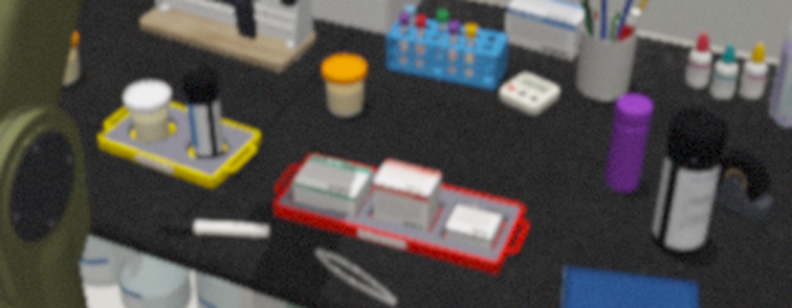

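The crop shows the cup at (150,108) and canister at (203,115) upright in the yellow tray. The slides, lancets and covers are at (330,185), (405,192) and (475,222), flat in the red tray. The heights all match seated values and nothing touches the gripper, so I'm handing in.

```bash
python3 -c "
from plant import workorder,monitor
print(workorder.finish_job()); print(monitor.get_state()['clock'])"
```

```text
the job is handed in; nothing more can be done
None
the job is handed in; nothing more can be done
```

Both kits are made up and the job is handed in, at about 42 s of the 125 s allowed; it reports no verdict.

- **Red tray:** the slides, lancets and cover glasses are in their pockets. Their tops measured 39, 65 and 26 mm against 38, 64 and 26 expected, and all are within about 3 mm of the pocket centres.
- **Yellow tray:** the white-lidded cup and the small black-capped canister are in their pockets. Their tops measured 72 and 127 mm against 72 and 126. The canister is within about 2 mm of its pocket centre. The cup was let go about 1 mm from its pocket centre, but the last scene view puts it about 5 mm off in x, still within the 12 mm allowed.
- **Left alone:** the purple canister, the large black-capped canister and both orange-lidded cups. The near orange cup measured within about 2 mm of where it stood. The far one was partly hidden behind the arm in the last picture, so its position was not re-measured; the arm never worked near it.

**Checks that disagreed:** the fixed cameras differ from the wrist camera by up to about 5 mm, the top camera mainly in height, so I worked from the wrist views. The detection network also gave some wrong labels, such as calling the slides box an orange cup; I settled those by position and by looking at the pictures.

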